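# Seat a label holder behind the shelf lip and keep it pressed home

## Robot

A 6-joint arm with a two-finger parallel gripper is mounted at the origin on a cart in front of the work surface, level with it; the furniture and walls round the work are solid. World frame = base frame: x ahead of the robot, y to its left, z up, the work surface at z = 0. Lengths are in m, angles in rad, forces in N, time in s.
With the tool pointing down it reaches from about 0.25 to 0.775 m from the base axis. Payload 4 kg.
Tool frame: the origin (TCP) lies midway between the tips of the shut fingers; the grasp point (between the pads) lies grip_point_offset behind it (grip_point_offset is the distance from the TCP to the grasp point, in m); z points along the fingers, y is the line along which they close (so a half turn about z gives the same grasp; the last joint's range is limited). The gripper opens to 94 mm and grips with 3 to 60 N. Pads are 16 mm wide; open, the fingers measure 119 mm over their backs; the gripper's body (75 mm by 177 mm) begins 78 mm behind the grasp point.
Start: joints at [-1.248, 0.087, 1.371, -0, 1.684, -0.103], TCP at [0.227, -0.501, 0.206] pointing down, gripper open.
Joint ranges: [-3.1, 3.1], [-0.76, 2.03], [0.27, 2.55], [-1.08, 4.22], [0.17, 2.65], [-2.57, 2.57]. Speed limits (rad/s): [2.79, 2.79, 3.14, 3.14, 3.14, 3.14].

## Interface

Orientations are given as [roll, pitch, yaw] about the fixed x, y, z axes, in that order (R = Rz(yaw) Ry(pitch) Rx(roll)).
In Python, from bench import * gives the robot as it stands. The module is installed in compiled form; this text tells all that it offers.
- The arm moves only by the tool apply_moves, never from a script. Its argument "commands" is a list of rows, each a list of 7 numbers: the turn, a rotation vector about the world's x, y, z in rad, then the shift along the world's x, y, z in m, then the opening in per cent of the stroke, from 0 (shut) to 100 (fully open). In form: [[ax, ay, az, x, y, z, jaw], ...]. A call has exactly 5 rows; each row is the pose to reach, as a shift and turn from the pose commanded when the call began; what a row does not reach only later rows make up. A row lasts 1/10 s, in which the tool goes at most 50 mm and 8.59 degrees, less where a joint would pass 70% of its speed; a pose out of reach is approached as far as the arm can. A call with a gripper value outside its range is refused whole. The fingers move at their own pace and stop on an object; the grip force is fixed at half the most. Time passes only in rows, so rows that repeat a pose let the fingers close, or fill a call up. It gives the time, the measured TCP pose, the force, the opening and the grip force at its end, in the units of the state.
- get_obs(): the state, without advancing time (a new reading comes with each control period).
- snapshot(name): name is "side" or "top" or "wrist"; returns a dict with "pixels" (384x512x3 uint8, red, green, blue), "vertical_fov" (degrees; the focal length in pixels is half the picture's height over the tangent of half this angle, whatever the lens; pixels are square), "cx", "cy" (the principal point, pixels), "k1" (the pictures are not rectified: a ray, as slopes to the right and down, at radius r is drawn at 1 + k1 r^2 times it, then the intrinsics apply), "rvec" (rotation vector, rad) and "tvec" (3), from world to camera coordinates, as OpenCV has them. Camera axes: x right, y down, z forward; pixel columns grow to the right and rows downward; lengths in m; the calibration is good to about 2 mm. A picture is of the moment at which its call begins. There is no depth.
- close_job(): hands the job in; it is judged then, once.
Trained networks look in the newest picture that a camera, given by its name, has taken for a name from the list of things; names that differ only in an ending like _2 or _b are one class to them, and where a whole thing is asked for, a point or a joint stands for the part that bears it (a point fixed in the world has none). Each returns a list of dicts, best first, with "score" (0 to 1); they miss things now and then, are a little off and sometimes report something else, mostly with a low value. They report only what shows in the picture. A call takes as long as a camera call.
- masks_of(camera, query): "mask" (384x512 bool, what is visible of it) and "extent" ([left, top, right, bottom] in pixels, round what is visible of it).
- place_of(camera, query): "pixel" ([column, row] in pixels: a listed point, or the origin of a listed thing).
The state is a dict: "time": time; "joint_positions": joint angles; "qvel": joint speeds; "joint_torque": joint torques, N m; "tool_pos": TCP position; "ee_rot": TCP orientation; "wrist_force": force on the tool from outside, world axes, zero at the start; "wrist_torque": the same for the moment, N m; "width": finger opening in m; "finger_force": force on a finger pad.
Only numpy, scipy, OpenCV 4.12 (cv2) and the standard library are available. Lean on these libraries where they do the work, as an engineer would, in place of code of your own. Each camera call takes 0.05 s, during which the arm holds its last target. There are 200 camera calls.

## Task

Pick up the loose wooden label holder and push it down over the lip of the little shelf's front rail, on the leaf spring to the left of the two holders already fitted: its rear tongue behind the lip, its card facing out like theirs. Bring it close up against its neighbour and press it fully home against the spring, level with the fitted ones, so that the screw holes line up. Finish while still holding it pressed down there, as the spring lifts it again if you let go and I have yet to drive the screws; leave the sanding block and the screwdriver where they are.

Things in the scene. Friction and masses are not known exactly. Their poses are not given: they have to be found in the camera images.
- label_holder: The loose label holder: pale wooden block, 50 mm wide (its y), 20 deep (its x), 58 tall, about 45 g, standing on two legs. A groove 8 mm wide, 20 deep runs end to end along its underside between the 5 mm front panel (-x) and the 7 mm rear tongue (+x, rounded foot). The 38 mm above the groove are solid: grip there, across the 20 mm. Origin: centre of the underside; z up.
- holder_card (a point): Middle of the brass-framed card on the loose holder's front face, 10 mm to -x of the holder's origin and 40 mm up. Two screw holes lie below it. When fitted it must look out of the shelf, to the shelf's -x.
- shelf: Fixed plywood bench-top shelf, 220 mm wide (its y), 125 deep, deck 94 mm above the bench and clear for 50 mm behind the front edge, with an aluminium label rail along the whole front edge. Origin on the bench, in the middle of the width, right below the back face of the rail's lip; +x points from the front into the shelf, z up.
- rail_lip (a point): Middle of the top of the rail's lip, 96 mm above the bench. The lip is 3 mm thick (shelf x -3 to 0 mm); behind it lies a channel 11 mm wide (x 0 to 11), 32 deep, open above, backed by the deck's edge. A holder in the rail has its origin at shelf x = -1 mm, 2 mm of play either way; pressed home, its groove's roof rests on the lip and its underside is 76 mm above the bench.
- fitted_holders: Two holders like the loose one, side by side, screwed fast in the rail, pressed home. Origin: centre of the underside of the left one, the neighbour of the free place, 76 mm above the bench; axes parallel to the shelf's; the other is 51 mm to -y. The free place is to the left (+y): a holder touching the neighbour has its origin 50 mm to +y of this one. The rail is empty further left.
- clip_spring (a joint): Steel leaf spring in the rail's channel in the free place, 24 mm long flat top centred 50 mm to +y of the fitted_holders origin. Value: how far it is pressed down (m): 0 free, 0.007 when a holder is home. The tongue meets it 7 mm above home; it pushes up with 3 N at first, 8.6 N at home, and lifts a released holder.
- sanding_block: Bystander: cork sanding block, 42 x 75 x 27 mm, loose on the bench. Origin: centre of the underside.
- screwdriver: Bystander: screwdriver with an orange grip, 190 mm long, lying loose on the bench. Origin: below its middle.

How it is judged:
By the outcome, as a careful person would: the job done as asked, in the order asked, and still so for the second after the job is handed in, while the arm keeps its last pose, push and grip.
It also fails if it takes over 43 s, if anything falls off the work surface, if the arm or the gripper's body presses on something with over 40 N, if the wrist force passes 120 N, or if a joint passes its speed limit or range.

## Working session

There is one attempt and no reset: what is moved stays moved. The work goes in short steps, Python scripts to look and compute and a tool call to move; the robot and the scene stay as the last step left them, time stands still between calls to the robot, and variables do not carry over. Pictures are saved under pics/ and viewed, at most 10 in all, crops included, and the job is handed in when it is done.

Besides the shell and the picture viewer there is one more tool, called after "Emit:" as a command line: name --pt "numbers of a row" for each row, then --argument value for the rest. apply_moves: Moves the arm, as the interface text tells. Its arguments: {"type":"object","properties":{"commands":{"type":"array"}},"required":["commands"]}

```bash
mkdir -p pics; cat > h.py <<'E'
from bench import *
import numpy as np, cv2
def cam(s):
    f=192/np.tan(np.radians(s["vertical_fov"])/2)
    K=np.array([[f,0,s["cx"]],[0,f,s["cy"]],[0,0,1.]])
    R=cv2.Rodrigues(np.array(s["rvec"],float))[0]; t=np.array(s["tvec"],float)
    return K,np.array([s["k1"],0,0,0.]),R,t
def ray(s,px):
    K,d,R,t=cam(s)
    n=cv2.undistortPoints(np.array([[px]],float),K,d)[0,0]
    return -R.T@t, R.T@np.array([n[0],n[1],1])
def onz(s,px,z):
    o,v=ray(s,px); return o+v*(z-o[2])/v[2]
def proj(s,P):
    K,d,R,t=cam(s)
    return cv2.projectPoints(np.array(P,float).reshape(-1,1,3),cv2.Rodrigues(R)[0],t,K,d)[0].reshape(-1,2)
def tri(a,pa,b,pb):
    o1,v1=ray(a,pa);o2,v2=ray(b,pb)
    A=np.stack([v1,-v2],1);k=np.linalg.lstsq(A,o2-o1,rcond=None)[0]
    p,q=o1+v1*k[0],o2+v2*k[1]
    return (p+q)/2,np.linalg.norm(p-q)
def save(s,n): cv2.imwrite("pics/"+n+".png",s["pixels"][:,:,::-1])
E
python3 - <<'E'
from h import *
import pickle
np.set_printoptions(precision=4,suppress=True)
S={}
for c in("side","top"):
    s=S[c]=snapshot(c); save(s,c)
    print(c,"cam",ray(s,(256,192)),s["vertical_fov"],s["k1"])
    for q in("label_holder","holder_card","shelf","rail_lip","fitted_holders","clip_spring","sanding_block","screwdriver"):
        print(q,[(np.round(r["pixel"],1),round(r["score"],2)) for r in place_of(c,q)][:3],[(np.round(r["extent"]),round(r["score"],2)) for r in masks_of(c,q)][:2])
pickle.dump(S,open("s0.pkl","wb"))
print(get_obs())
E
python3 -c "
import cv2,numpy as np
print(1)"
```

```text
side cam (array([ 1.1558, -0.0888,  0.6444]), array([-0.7181,  0.209 , -0.664 ])) 51.038887698848235 -0.0037478353740186847
label_holder [(array([240.2, 207.5]), 0.76)] [(array([231., 184., 250., 201.]), 0.84)]
holder_card [] [(array([235., 179., 255., 203.]), 0.79)]
shelf [(array([269.5, 244.5]), 0.69)] []
rail_lip [(array([269.4, 208.5]), 0.84)] [(array([216., 196., 351., 309.]), 0.98)]
fitted_holders [(array([256.8, 225.5]), 0.58)] [(array([219., 195., 273., 232.]), 0.79)]
1Traceback (most recent call last):
  File "<stdin>", line 9, in <module>
ValueError: it knows: fitted_holders, holder_card, label_holder, rail_lip, sanding_block, screwdriver, shelf
```

View pics/side.png

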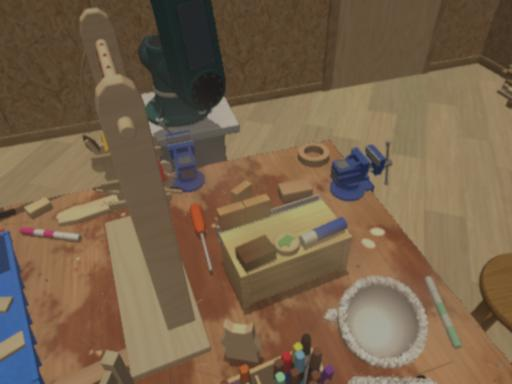

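The side view shows the shelf near (285,250), the fitted holders on its front rail near (243,210), a loose block just behind them at (242,190), another block at (295,190), and the screwdriver at (202,235).

```bash
python3 - <<'E'
from h import *
import pickle
np.set_printoptions(precision=4,suppress=True)
S={}
for c in("side","top"):
    s=S[c]=snapshot(c); save(s,c)
    if c=="top": print(c,"cam",ray(s,(256,192)),s["vertical_fov"],s["k1"])
    for q in("label_holder","holder_card","shelf","rail_lip","fitted_holders","sanding_block","screwdriver"):
        if c=="side" and q[:2]!="sa": continue
        print(q,[(np.round(r["pixel"],1),round(r["score"],2)) for r in place_of(c,q)][:3],[(np.round(r["extent"]),round(r["score"],2)) for r in masks_of(c,q)][:2])
pickle.dump(S,open("s0.pkl","wb"))
o=get_obs();print(o)
E
```

```text
sanding_block [(array([297.5, 193.4]), 0.95)] [(array([280., 175., 314., 204.]), 0.59)]
top cam (array([0.4808, 0.1036, 0.9321]), array([ 0.083 , -0.0352, -0.9959])) 48.63713948773821 -0.14119046846849242
label_holder [(array([256.5, 220. ]), 0.76)] [(array([244., 213., 264., 232.]), 0.48)]
holder_card [(array([254.9, 220.1]), 0.66), (array([261. , 222.3]), 0.65)] [(array([247., 210., 266., 232.]), 0.49)]
shelf [(array([246.6, 160.5]), 0.71)] [(array([187.,  95., 298., 160.]), 0.56)]
rail_lip [(array([243.6, 156.2]), 0.67)] [(array([185.,  92., 301., 164.]), 0.97), (array([246., 214., 269., 232.]), 0.21)]
fitted_holders [(array([260. , 157.8]), 0.96)] [(array([223., 143., 301., 162.]), 0.83)]
sanding_block [(array([196.7, 217.4]), 0.93)] [(array([178., 207., 218., 231.]), 0.6)]
screwdriver [(array([308.7, 187.1]), 0.83)] [(array([299., 142., 313., 232.]), 0.56)]
{'time': 1.45, 'joint_positions': array([-1.2481,  0.0872,  1.3707, -0.    ,  1.6836, -0.1031]), 'qvel': array([ 0.0004,  0.0008,  0.0002, -0.0002, -0.0014, -0.0016]), 'joint_torque': array([  0.0002, -34.0032, -30.2593,   0.0719,   0.0239,  -0.    ]), 'tool_pos': array([ 0.2272, -0.5009,  0.2055]), 'ee_rot': array([3.1415, 0.    , 0.4258]), 'wrist_force': array([0.6076, 0.4266, 1.1229]), 'wrist_torque': array([0.0516, 0.0532, 0.0106]), 'finger_force': 0.0, 'width': 0.09429314532795757}
```

View pics/top.png

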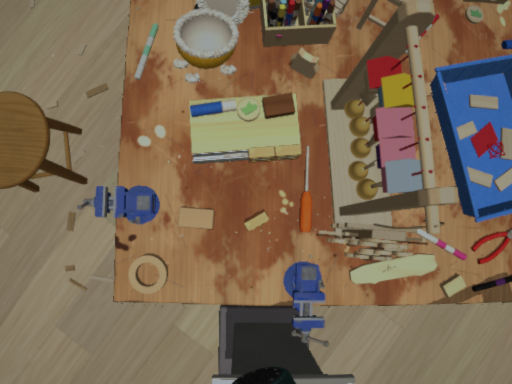

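The top view shows the loose holder at (257,221) turned about 25°, the sanding block at (197,217) and the screwdriver at (306,195). The rail runs along row 155, with the fitted holders at columns 249–300 and the free place to the left of them.

```bash
python3 - <<'E'
from h import *
import pickle
np.set_printoptions(precision=4,suppress=True)
S=pickle.load(open("s0.pkl","rb"));a,b=S["top"],S["side"]
print("LH",onz(a,(256.5,220),0),onz(b,(240.2,207.5),0),tri(a,(256.5,220),b,(240.2,207.5)))
print("fit",tri(a,(260,157.8),b,(256.8,225.5)),onz(a,(260,157.8),.076))
print("lip",tri(a,(243.6,156.2),b,(269.4,208.5)),onz(a,(243.6,156.2),.096))
print("rail ends",onz(a,(191,161),.096),onz(a,(300,159),.13))
print("sand",onz(a,(196.7,217.4),0),"driver",onz(a,(308.7,187),0))
i=a["pixels"][80:260,170:330,::-1]; cv2.imwrite("pics/topz.png",cv2.resize(i,None,fx=3.3,fy=3.3,interpolation=cv2.INTER_CUBIC))
i=b["pixels"][160:300,180:360,::-1]; cv2.imwrite("pics/sidez.png",cv2.resize(i,None,fx=4,fy=4,interpolation=cv2.INTER_CUBIC))
E
```

```text
LH [0.4969 0.0684 0.    ] [0.4983 0.0632 0.    ] (array([ 0.4964,  0.066 , -0.0025]), np.float64(0.004658775378265211))
fit (array([0.6242, 0.0655, 0.064 ]), np.float64(0.0007595282010375038)) [0.6223 0.0664 0.076 ]
lip (array([0.6202, 0.0968, 0.0976]), np.float64(0.006836288111758278)) [0.6214 0.1    0.096 ]
rail ends [0.6095 0.2043 0.096 ] [ 0.613  -0.0081  0.13  ]
sand [0.4999 0.1994 0.    ] driver [ 0.5721 -0.0462  0.    ]
```

View pics/topz.png

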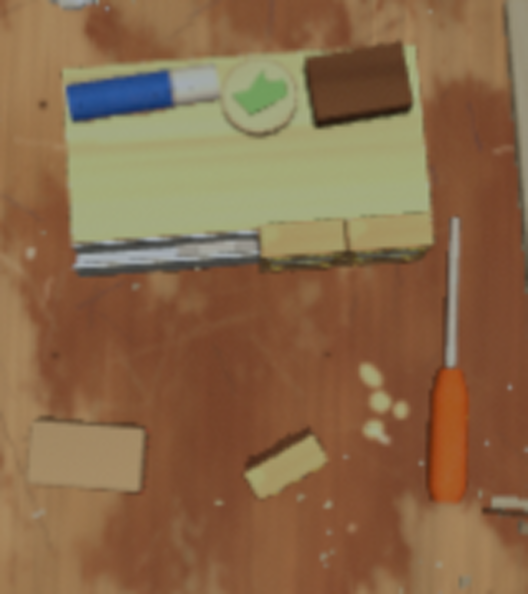

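View pics/sidez.png

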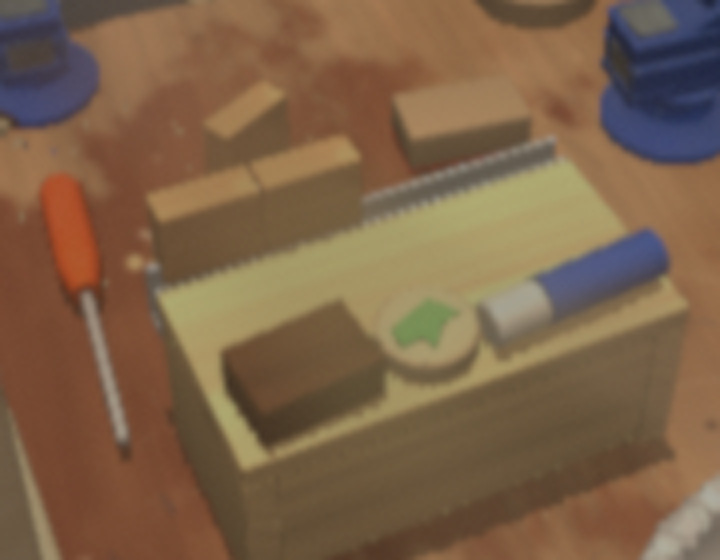

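The close-ups show the loose holder as a rotated block. No card shows on its far (+x) face, so the card probably faces the robot. I'm moving above it for a wrist look.

Emit:
apply_moves --pt "0 0 0.1 0.012 0.03 0.015 100" --pt "0 0 0.2 0.025 0.07 0.03 100" --pt "0 0 0.3 0.038 0.11 0.045 100" --pt "0 0 0.42 0.05 0.15 0.06 100" --pt "0 0 0.54 0.065 0.19 0.075 100"

```text
time: 1.95
tool_pos: [0.2922, -0.3094, 0.2812]
ee_rot: [3.141, 0.0, 0.97]
wrist_force: [1.0, -0.8, -0.0]
width: 0.0937
finger_force: 0.0
```

Emit:
apply_moves --pt "0 0 0.11 0.013 0.04 0 100" --pt "0 0 0.22 0.026 0.08 0 100" --pt "0 0 0.33 0.04 0.12 0 100" --pt "0 0 0.44 0.053 0.16 0 100" --pt "0 0 0.55 0.065 0.2 0 100"

```text
time: 2.45
tool_pos: [0.3574, -0.1093, 0.2808]
ee_rot: [3.14, 0.0, 1.52]
wrist_force: [1.0, -0.4, 0.2]
width: 0.0938
finger_force: 0.0
```

Emit:
apply_moves --pt "0 0 0.11 0.013 0.04 0 100" --pt "0 0 0.22 0.026 0.08 0 100" --pt "0 0 0.33 0.04 0.12 0 100" --pt "0 0 0.44 0.053 0.16 0 100" --pt "0 0 0.52 0.06 0.18 0 100"

```text
time: 2.95
tool_pos: [0.4174, 0.072, 0.2805]
ee_rot: [3.141, -0.001, 2.043]
wrist_force: [0.4, 0.1, 0.0]
width: 0.0937
finger_force: 0.0
```

```bash
python3 - <<'E'
from h import *
import pickle
np.set_printoptions(precision=4,suppress=True)
import bench; print([n for n in dir(bench) if n[0]!='_'], getattr(bench,"grip_point_offset",None))
s=snapshot("wrist"); save(s,"w1"); pickle.dump(s,open("w1.pkl","wb"))
o=get_obs();print(o["time"],o["tool_pos"],o["ee_rot"],o["joint_positions"],o["wrist_force"])
print(ray(s,(256,192)),s["vertical_fov"])
for q in("label_holder","holder_card","rail_lip","fitted_holders"):
  print(q,[(np.round(r["pixel"],1),round(r["score"],2)) for r in place_of("wrist",q)][:3])
E
```

```text
['IKError', 'close_job', 'get_obs', 'grip_point_offset', 'masks_of', 'place_of', 'snapshot'] 0.0188
3.0 [0.4179 0.0734 0.2802] [ 3.1402 -0.0024  2.0467] [ 0.0379 -0.1975  1.495   0.0029  1.8439 -0.4373] [-0.4985  0.7799 -0.4393]
(array([0.3806, 0.1434, 0.4597]), array([ 0.1183, -0.2419, -0.9631])) 58.799018824360964
label_holder [(array([301.8, 187. ]), 0.93)]
holder_card [(array([304.1, 192.9]), 0.57)]
rail_lip [(array([420.7, 234. ]), 0.82)]
fitted_holders [(array([404.8, 245.8]), 0.73)]
```

View pics/w1.png

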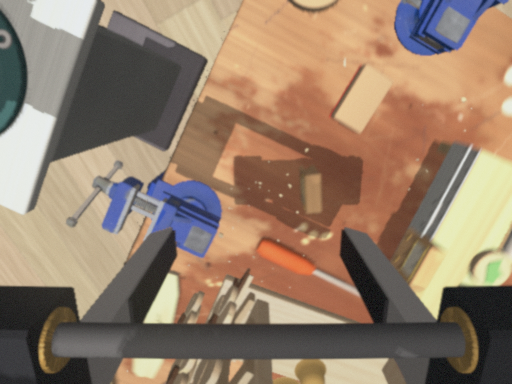

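The wrist view shows the holder at (313,193) in the gripper's shadow and the rail at the right. I'll zoom in on its left (front) strip and measure its top edges.

```bash
python3 - <<'E'
from h import *
import pickle
np.set_printoptions(precision=4,suppress=True)
s=pickle.load(open("w1.pkl","rb"))
i=s["pixels"][155:235,280:350,::-1].astype(float); i=np.clip(i*1.8,0,255).astype(np.uint8)
j=s["pixels"][130:300,380:512,::-1]
i=cv2.resize(i,(490,560),interpolation=cv2.INTER_CUBIC); j=cv2.resize(j,(300,386),interpolation=cv2.INTER_CUBIC)
o=np.zeros((560,790,3),np.uint8);o[:,:490]=i;o[:386,490:]=j
cv2.imwrite("pics/w1z.png",o)
m=masks_of("wrist","label_holder")
for r in m[:2]:
    c,sz,a=cv2.minAreaRect(np.argwhere(r["mask"])[:,::-1].astype(np.float32)); print(r["score"],r["extent"],c,sz,a)
    print([onz(s,p,.058)[:2] for p in cv2.boxPoints((c,sz,a))])
E
```

```text
0.68 [298.8, 165.6, 322.5, 211.0] (308.5, 190.0) (46.0, 21.0) 90.0
[array([0.4607, 0.0932]), array([0.4832, 0.1048]), array([0.5123, 0.0541]), array([0.489 , 0.0422])]
```

View pics/w1z.png

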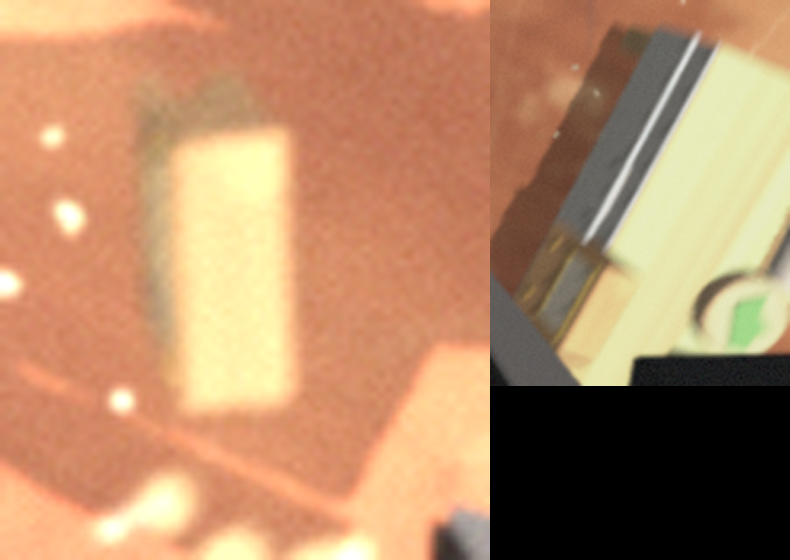

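The left strip of the loose holder shows the grey card with its brass edges, like the fitted one, so the card faces −x. In picture pixels its top face corners are about (305,175), (321,173), (322,213), (306,214).

```bash
python3 - <<'E'
from h import *
import pickle
np.set_printoptions(precision=4,suppress=True)
s=pickle.load(open("w1.pkl","rb"))
P=np.array([onz(s,p,.058) for p in [(305,175),(321.4,173.3),(322.3,212.9),(306,213.9)]])
print(P[:,:2],P.mean(0),[np.linalg.norm(P[i]-P[i-1]) for i in range(4)])
v=P[0]+P[1]-P[2]-P[3];print("yaw",np.degrees(np.arctan2(-v[0],v[1])))
a,b=onz(s,(471.1,146.7),.096),onz(s,(423.1,234.7),.096);v=a-b
print("lip",a,b,"yaw",np.degrees(np.arctan2(-v[0],v[1])))
print("nb",onz(s,(430.6,245.3),.134),onz(s,(443.8,251),.134))
t=pickle.load(open("s0.pkl","rb"))["top"]
f=lambda x,y:(170+x/3.3,80+y/3.3)
P=np.array([onz(t,f(*p),.058) for p in [(245,470),(313,432),(328,458),(262,497)]]);v=P[0]+P[3]-P[1]-P[2]
print("top",P.mean(0),np.degrees(np.arctan2(-v[0],v[1])))
P=np.array([onz(t,f(*p),.134) for p in [(260,223),(430,212),(433,243),(262,256)]]);v=P[0]+P[3]-P[1]-P[2]
print("fit top",P[:,:2],P.mean(0),np.degrees(np.arctan2(-v[0],v[1])))
a,b=onz(t,f(75,244),.094),onz(t,f(258,233),.094);v=a-b;print("deck edge",a,b,np.degrees(np.arctan2(-v[0],v[1])))
v=onz(t,f(63,70),.094)-onz(t,f(415,45),.094);print(np.degrees(np.arctan2(-v[0],v[1])))
E
```

```text
[[0.473  0.0885]
 [0.4896 0.0994]
 [0.5159 0.0561]
 [0.4984 0.0457]] [0.4942 0.0724 0.058 ] [np.float64(0.04980840139244535), np.float64(0.019873771153503722), np.float64(0.05066251279677482), np.float64(0.020376337735635106)]
yaw 31.01152858455871
lip [0.6102 0.2042 0.096 ] [0.6217 0.0946 0.096 ] yaw 5.957144912949836
nb [0.6107 0.0934 0.134 ] [0.6274 0.0944 0.134 ]
top [0.4946 0.0696 0.058 ] 30.928765251613573
fit top [[ 0.6319  0.0907]
 [ 0.641  -0.008 ]
 [ 0.6228 -0.0098]
 [ 0.6127  0.0891]] [0.6271 0.0405 0.134 ] 5.555871260766245
deck edge [0.6241 0.2016 0.094 ] [0.6333 0.0911 0.094 ] 4.7780167245657035
5.764404565754995
```

Emit:
apply_moves --pt "0 0 0.02 0.02 0 -0.03 100" --pt "0 0 0.04 0.04 0.0 -0.07 100" --pt "0 0 0.06 0.06 0.001 -0.11 100" --pt "0 0 0.076 0.077 0.002 -0.14 100" --pt "0 0 0.076 0.077 0.002 -0.16 100"

```text
time: 3.75
tool_pos: [0.4941, 0.0694, 0.1175]
ee_rot: [-3.139, -0.001, 2.109]
wrist_force: [-0.3, 0.3, -0.2]
width: 0.0937
finger_force: 0.0
```

```bash
python3 - <<'E'
from h import *
import pickle
np.set_printoptions(precision=4,suppress=True)
s=snapshot("wrist"); save(s,"w2"); pickle.dump(s,open("w2.pkl","wb"))
m=masks_of("wrist","label_holder")
o=get_obs();print(o["time"],o["tool_pos"],o["ee_rot"],o["wrist_force"])
for r in m[:2]:print(r["score"],r["extent"])
for q in("label_holder","fitted_holders","rail_lip"):print(place_of("wrist",q)[:2])
i=s["pixels"].copy()
for yaw,c in((31,(.4945,.071)),):
  th=np.radians(yaw);ux=np.array([np.cos(th),np.sin(th)]);uy=np.array([-ux[1],ux[0]])
  pts=[list(np.array(c)+a*.01*ux+b*.025*uy)+[.058] for a,b in((-1,-1),(-1,1),(1,1),(1,-1))]
  cv2.polylines(i,[proj(s,pts).astype(int)],True,(255,0,0))
cv2.imwrite("pics/w2o.png",cv2.resize(i[:,:,::-1],(800,600)))
E
```

```text
3.85 [0.4918 0.0695 0.1167] [-3.1346 -0.0036  2.1087] [-0.4331  0.6598 -0.2054]
0.71 [243.8, 163.2, 270.9, 237.2]
[{'pixel': [258.3, 187.6], 'score': 0.57}]
[{'pixel': [405.4, 303.4], 'score': 0.92}]
[{'pixel': [436.0, 290.0], 'score': 0.77}]
```

View pics/w2o.png

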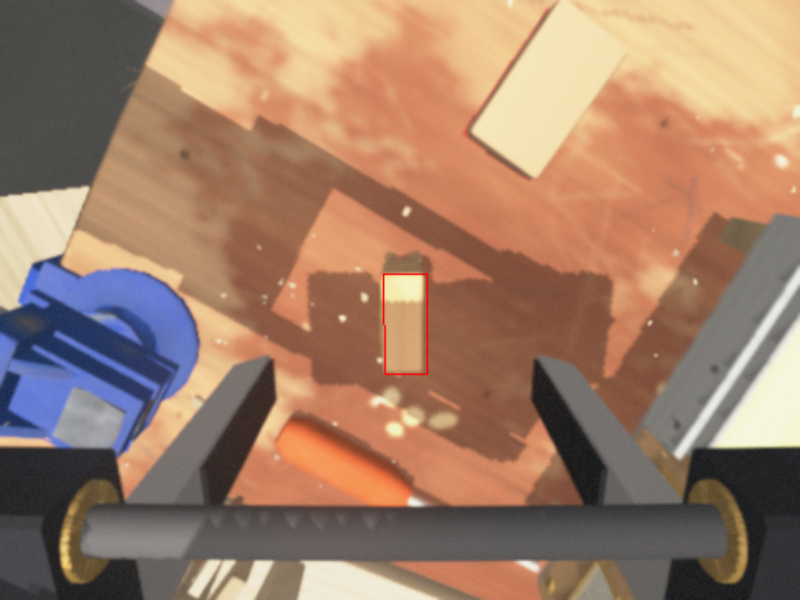

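The predicted outline sits on the holder's top (380–428, 272–375 in the enlarged picture), centred between the fingers. Descending to grip.

Emit:
apply_moves --pt "0 0 0 0.001 0 -0.03 100" --pt "0 0 0 0.001 0.001 -0.06 100" --pt "0 0 0 0.001 0.001 -0.08 100" --pt "0 0 0 0.001 0.001 -0.09 100" --pt "0 0 0 0.001 0.001 -0.09 60"

```text
time: 4.5
tool_pos: [0.4951, 0.0719, 0.0308]
ee_rot: [3.142, 0.0, 2.111]
wrist_force: [-0.1, -0.1, 0.4]
width: 0.089
finger_force: 0.0
```

Emit:
apply_moves --pt "0 0 0 0 0 0 0" --pt "0 0 0 0 0 0 0" --pt "0 0 0 0 0 0 0" --pt "0 0 0 0 0 0 0" --pt "0 0 0 0 0 0 0"

```text
time: 5.0
tool_pos: [0.4954, 0.0721, 0.0309]
ee_rot: [3.141, 0.0, 2.112]
wrist_force: [-0.0, 0.5, 0.2]
width: 0.0492
finger_force: 0.0
```

Emit:
apply_moves --pt "0 0 0 0 0 0 0" --pt "0 0 0 0 0 0 0" --pt "0 0 0 0 0 0 0" --pt "0 0 0 0 0 0 0" --pt "0 0 0 0 0 0 0"

```text
time: 5.5
tool_pos: [0.4951, 0.0721, 0.0304]
ee_rot: [-3.141, -0.0, 2.112]
wrist_force: [0.1, -0.4, -0.1]
width: 0.0199
finger_force: 30.0
```

Emit:
apply_moves --pt "0 0 0 0 0 0.02 0" --pt "0 0 -0.06 0.0 0.0 0.05 0" --pt "0 0 -0.14 0.005 0.01 0.085 0" --pt "0 0 -0.22 0.02 0.02 0.11 0" --pt "0 0 -0.3 0.04 0.03 0.125 0"

```text
time: 6.0
tool_pos: [0.5363, 0.1026, 0.1586]
ee_rot: [3.137, 0.001, 1.808]
wrist_force: [0.2, -1.0, -0.7]
width: 0.0199
finger_force: 30.0
```

Emit:
apply_moves --pt "0 0 -0.05 0.025 0.01 0 0" --pt "0 0 -0.1 0.05 0.02 0 0" --pt "0 0 -0.142 0.07 0.027 0 0" --pt "0 0 -0.142 0.082 0.027 0 0" --pt "0 0 -0.142 0.082 0.027 0 0"

```text
time: 6.5
tool_pos: [0.618, 0.1291, 0.1544]
ee_rot: [-3.14, 0.0, 1.67]
wrist_force: [-0.7, -0.7, -0.1]
width: 0.0195
finger_force: 30.0
```

```bash
python3 - <<'E'
from h import *
import pickle
np.set_printoptions(precision=4,suppress=True)
w=pickle.load(open("w2.pkl","rb"))
a,b=onz(w,(505.6,160),.096),onz(w,(435.2,291.2),.096);v=a-b
print("lip w2",a,b,np.degrees(np.arctan2(-v[0],v[1])))
s=snapshot("wrist"); save(s,"w3"); pickle.dump(s,open("w3.pkl","wb"))
o=get_obs();print(o["time"],o["tool_pos"],o["ee_rot"],o["wrist_force"],o["width"],o["finger_force"])
t=snapshot("top");pickle.dump(t,open("t3.pkl","wb"))
i=s["pixels"][100:340,100:420,::-1];i=cv2.resize(i,(800,600),interpolation=cv2.INTER_CUBIC)
cv2.imwrite("pics/w3z.png",i)
E
```

```text
lip w2 [0.6005 0.1849 0.096 ] [0.6203 0.0919 0.096 ] 11.987761318657665
6.55 [0.6171 0.1291 0.1546] [-3.14    0.0001  1.6698] [-0.3722 -0.0792 -0.6863] 0.0199678789083904 29.999629855155945
```

View pics/w3z.png

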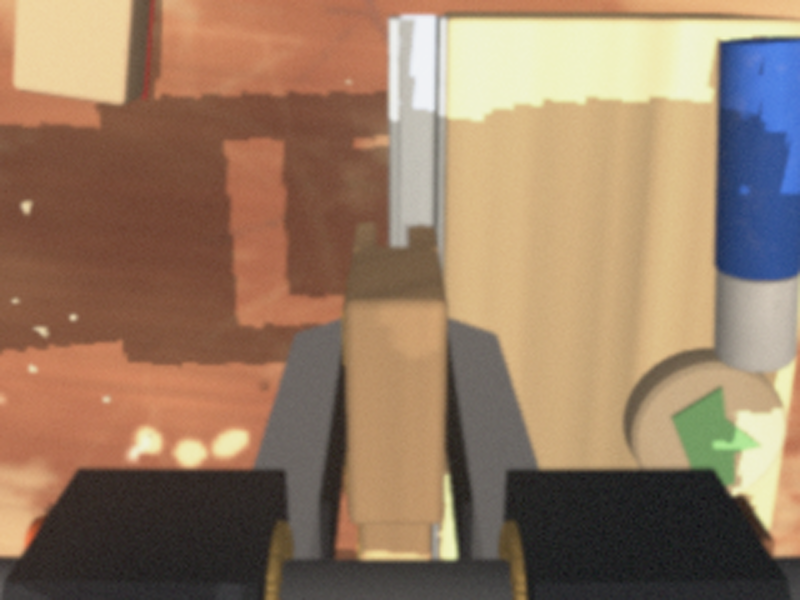

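The wrist view shows the held holder end-on: front leg at x≈355–375 and tongue at ≈408–436 (row 235). The rail's lip is at ≈388–400, with the channel running to the deck edge at ≈446. I'll compare these in world coordinates.

```bash
python3 - <<'E'
from h import *
import pickle
np.set_printoptions(precision=4,suppress=True)
s=pickle.load(open("w3.pkl","rb")); f=lambda x,y:(100+x/2.5,100+y/2.5)
th=np.radians(5.7);ux=np.array([np.cos(th),np.sin(th)]);uy=np.array([-ux[1],ux[0]]);T=np.array([.6171,.1291])
g=lambda x,y,z:np.array([(onz(s,f(x,y),z)[:2]-T)@ux,(onz(s,f(x,y),z)[:2]-T)@uy])*1e3
for n,x0,x1 in(("lip outer",389,389),("lip inner",399,400),("deck edge",446,442)):print(n,g(x0,30,.096),g(x1,220,.096))
for n,x,y in(("front leg L",355,228),("front leg R",374,228),("tongue L",408,228),("tongue R",436,228)):print(n,g(x,y,.124))
for n,x,y in(("top FL",346,298),("top FR",444,298),("nearL",348,520),("nearR",440,520)):print(n,g(x,y,.182))
for n,x,y in(("nbr L",357,522),("nbr R",430,522)):print(n,g(x,y,.134))
t=pickle.load(open("s0.pkl","rb"))["top"]
print("rail left end along y",g(420,16,.096))
E
```

```text
lip outer [-0.9312 70.3072] [-1.0095 16.8158]
lip inner [ 1.7882 70.3082] [ 2.1644 16.8178]
deck edge [14.5705 70.3217] [14.2839 16.8263]
front leg L [-9.4628 22.1945]
front leg R [-4.6129 22.1976]
tongue L [ 4.064  22.2034]
tongue R [11.2099 22.2083]
top FL [-8.4621 24.5768]
top FR [10.0634 24.591 ]
nearL [ -8.846  -24.0142]
nearR [ 10.0749 -23.9923]
nbr L [ -9.5122 -57.7276]
nbr R [ 10.2743 -57.7042]
rail left end along y [ 7.4699 74.0213]
```

Emit:
apply_moves --pt "0 0 0 0.0015 -0.0084 -0.005 0" --pt "0 0 0 0.0015 -0.0084 -0.016 0" --pt "0 0 0 0.0015 -0.0084 -0.024 0" --pt "0 0 0 0.0015 -0.0084 -0.031 0" --pt "0 0 0 0.0015 -0.0084 -0.036 0"

```text
time: 7.1
tool_pos: [0.618, 0.1207, 0.1181]
ee_rot: [-3.14, -0.0, 1.67]
wrist_force: [0.2, 0.5, -0.2]
width: 0.0198
finger_force: 30.0
```

```bash
python3 - <<'E'
from h import *
import pickle
np.set_printoptions(precision=4,suppress=True)
s=snapshot("wrist"); pickle.dump(s,open("w4.pkl","wb"));t=snapshot("top")
o=get_obs();print(o["time"],o["tool_pos"],o["ee_rot"],o["wrist_force"],o["wrist_torque"],o["width"],o["finger_force"])
i=cv2.resize(s["pixels"][140:300,190:350,::-1],(400,400),interpolation=cv2.INTER_CUBIC)
j=cv2.resize(t["pixels"][120:180,215:275,::-1],(400,400),interpolation=cv2.INTER_CUBIC)
cv2.imwrite("pics/w4z.png",np.hstack([i,j]))
E
```

```text
7.2 [0.6179 0.1207 0.1181] [-3.1393  0.      1.6699] [ 0.4034 -0.0385 -0.1783] [-0.0518 -0.0994 -0.0589] 0.019637073185886433 29.99967634677887
```

View pics/w4z.png

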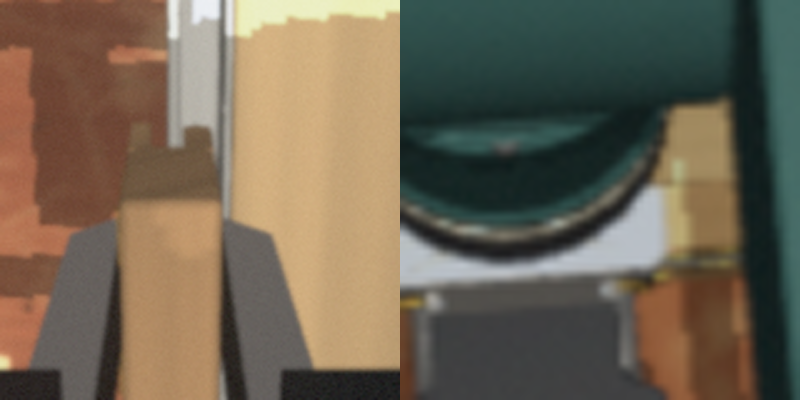

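The holder straddles the lip with no contact force. The top view is blocked by the arm. Now I slide toward the neighbour until I feel it.

Emit:
apply_moves --pt "0 0 0 0.0001 -0.001 0 0" --pt "0 0 0 0.0002 -0.002 0 0" --pt "0 0 0 0.0003 -0.003 0 0" --pt "0 0 0 0.0003 -0.003 0 0" --pt "0 0 0 0.0003 -0.003 0 0"

```text
time: 7.7
tool_pos: [0.6191, 0.1176, 0.1198]
ee_rot: [3.141, -0.0, 1.67]
wrist_force: [-0.6, 0.1, -0.6]
width: 0.0199
finger_force: 30.0
```

Emit:
apply_moves --pt "0 0 0 0.0001 -0.0005 0 0" --pt "0 0 0 0.0001 -0.001 0 0" --pt "0 0 0 0.0001 -0.0015 0 0" --pt "0 0 0 0.0001 -0.0015 0 0" --pt "0 0 0 0.0001 -0.0015 0 0"

```text
time: 8.2
tool_pos: [0.6191, 0.1163, 0.1195]
ee_rot: [3.141, -0.0, 1.67]
wrist_force: [0.2, 0.9, -0.0]
width: 0.0198
finger_force: 30.0
```

Emit:
apply_moves --pt "0 0 0 0.0001 -0.0005 0 0" --pt "0 0 0 0.0001 -0.001 0 0" --pt "0 0 0 0.0001 -0.001 0 0" --pt "0 0 0 0.0001 -0.001 0 0" --pt "0 0 0 0.0001 -0.001 0 0"

```text
time: 8.7
tool_pos: [0.6191, 0.1163, 0.1195]
ee_rot: [3.141, -0.002, 1.67]
wrist_force: [-0.2, 4.7, 0.5]
width: 0.0194
finger_force: 30.0
```

Emit:
apply_moves --pt "0 0 0 0.0001 -0.0005 0 0" --pt "0 0 0 0.0001 -0.001 0 0" --pt "0 0 0 0.0001 -0.001 0 0" --pt "0 0 0 0.0001 -0.001 0 0" --pt "0 0 0 0.0001 -0.001 0 0"

```text
time: 9.2
tool_pos: [0.6191, 0.1163, 0.1196]
ee_rot: [3.141, -0.004, 1.671]
wrist_force: [-0.2, 7.2, -0.1]
width: 0.0194
finger_force: 30.0
```

Contact at y=0.1163. I'll ease the side push and press down.

Emit:
apply_moves --pt "0 0 0 -0.0001 0.0012 0 0" --pt "0 0 0 -0.0001 0.0012 -0.003 0" --pt "0 0 0 -0.0001 0.0012 -0.006 0" --pt "0 0 0 -0.0001 0.0012 -0.009 0" --pt "0 0 0 -0.0001 0.0012 -0.01 0"

```text
time: 9.7
tool_pos: [0.6197, 0.1164, 0.1114]
ee_rot: [3.139, -0.001, 1.67]
wrist_force: [-2.2, 5.8, 7.4]
width: 0.0198
finger_force: 30.0
```

Emit:
apply_moves --pt "0 0 0 0 0 -0.001 0" --pt "0 0 0 0 0 -0.002 0" --pt "0 0 0 0 0 -0.003 0" --pt "0 0 0 0 0 -0.004 0" --pt "0 0 0 0 0 -0.004 0"

```text
time: 10.2
tool_pos: [0.6197, 0.1164, 0.1084]
ee_rot: [3.138, -0.001, 1.67]
wrist_force: [-2.4, 5.4, 8.5]
width: 0.0198
finger_force: 30.0
```

Emit:
apply_moves --pt "0 0 0 0 0 -0.001 0" --pt "0 0 0 0 0 -0.002 0" --pt "0 0 0 0 0 -0.003 0" --pt "0 0 0 0 0 -0.003 0" --pt "0 0 0 0 0 -0.003 0"

```text
time: 10.7
tool_pos: [0.6198, 0.1163, 0.1064]
ee_rot: [3.138, -0.001, 1.67]
wrist_force: [-4.2, 5.6, 10.4]
width: 0.0198
finger_force: 30.0
```

Emit:
apply_moves --pt "0 0 0 0 0 -0.001 0" --pt "0 0 0 0 0 -0.002 0" --pt "0 0 0 0 0 -0.002 0" --pt "0 0 0 0 0 -0.002 0" --pt "0 0 0 0 0 -0.002 0"

```text
time: 11.2
tool_pos: [0.6198, 0.1164, 0.1063]
ee_rot: [3.137, -0.001, 1.67]
wrist_force: [-7.0, 5.2, 16.7]
width: 0.0196
finger_force: 30.0
```

It stopped at z=0.1064, matching the expected home height of 0.1065, with the force rising past the spring's. I'm easing the sideways load a little, then one last check.

Emit:
apply_moves --pt "0 0 0 -0.0005 0 0 0" --pt "0 0 0 -0.001 0 0 0" --pt "0 0 0 -0.001 0 0 0" --pt "0 0 0 -0.001 0 0 0" --pt "0 0 0 -0.001 0 0 0"

```text
time: 11.7
tool_pos: [0.6198, 0.1164, 0.1063]
ee_rot: [3.135, -0.001, 1.67]
wrist_force: [-3.9, 4.8, 15.2]
width: 0.0198
finger_force: 30.0
```

```bash
python3 - <<'E'
from h import *
np.set_printoptions(precision=4,suppress=True)
s=snapshot("wrist");t=snapshot("side")
o=get_obs();print(o["time"],o["tool_pos"],o["ee_rot"],o["wrist_force"],o["wrist_torque"],o["width"],o["finger_force"])
i=cv2.resize(s["pixels"][140:300,190:350,::-1],(400,400),interpolation=cv2.INTER_CUBIC)
j=cv2.resize(t["pixels"][170:250,205:285,::-1],(400,400),interpolation=cv2.INTER_CUBIC)
cv2.imwrite("pics/w5z.png",np.hstack([i,j]))
E
```

```text
11.8 [0.6197 0.1164 0.1063] [ 3.1346 -0.0012  1.6704] [-4.4979  5.1515 14.1762] [0.8336 0.8595 0.0379] 0.019565547524940708 30.00886380672455
```

View pics/w5z.png

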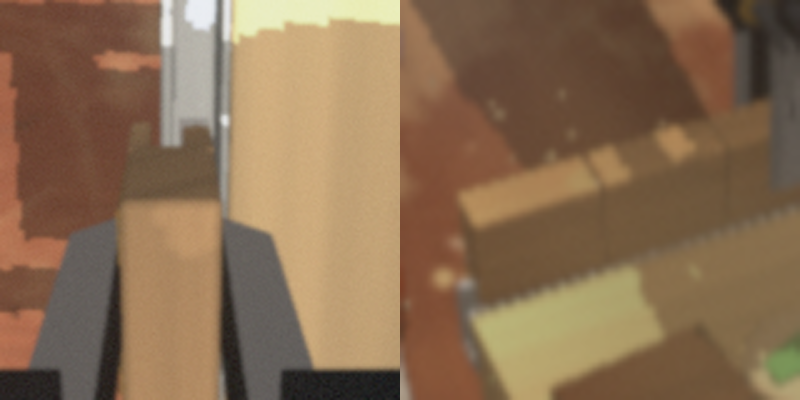

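The side view shows the held holder flush against its neighbour, tops level at about (725,140). The wrist view shows the lip inside its groove and the tongue behind the lip. The grip is steady, so I'm handing in.

```bash
python3 -c "
from bench import *
print(get_obs()['wrist_force']);print(close_job())"
```

```text
[-4.49794099  5.15150125 14.17617094]
the job is handed in; nothing more can be done
None
```

The job is handed in at about 12 s: the holder sits over the lip with its card facing out, against its neighbour and level with it, and the gripper is still pressing it down at about 14 N (the spring needs 8.6 N at home); I did not view the screw holes directly.

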